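Load a test cartridge into the benchtop reader and clamp it home

ROBOT

A 6-joint arm with a two-finger parallel gripper is mounted at the origin on the work surface; the furniture and walls round the work are solid. World frame = base frame: x ahead of the robot, y to its left, z up, the work surface at z = 0. Lengths are in mm, angles in rad, forces in N, time in s.
With the tool pointing down it reaches from about 325 to 850 mm from the base axis. Payload 4.4 kg.
Tool frame: the origin (TCP) lies midway between the tips of the shut fingers; the grasp point (between the pads) lies 19 mm behind it (hold_point_z is the distance from the TCP to the grasp point, in mm); x points along the fingers, z is the direction in which the jaws open and shut, and the axes are right-handed (so a half turn about x gives the same grasp; the last joint's range is limited). The gripper opens to 94 mm and grips with 3 to 60 N. Pads are 16 mm wide; open, the fingers measure 119 mm over their backs; the gripper's body (75 mm by 177 mm) begins 78 mm behind the grasp point.
Start: joints at [1.147, 0.207, 1.542, -0, 1.393, -0.15], TCP at [154.931, 553.736, 205.447] pointing down, gripper open.
Joint ranges: [-2.73, 2.73], [-0.86, 2.22], [0.23, 2.46], [-1.11, 4.25], [0.08, 2.63], [-2.82, 2.82]. Speed limits (rad/s): [2.79, 2.79, 3.14, 3.14, 3.14, 3.14].

INTERFACE

Orientations are given as a unit quaternion [w, x, y, z].
In Python, from plant import * gives the robot as it stands.
- The arm moves only by the tool jog_arm, never from a script. Its argument "steps" is a list that holds one entry, the list of rows, each a list of 7 numbers: the shift along the tool's x, y, z in cm, then the turn, a rotation vector about the tool's x, y, z in rad, then the finger opening in cm, from 0 to 9.4. In form: [[[dx, dy, dz, ax, ay, az, grip], ...]]. A call has 1 to 10 rows; each row is the pose to reach, as a shift and turn from the pose measured when the call began, along the tool's axes at that moment; what a row does not reach only later rows make up. A row lasts 1/10 s, in which the tool goes at most 50 mm and 8.59 degrees, less where a joint would pass 70% of its speed; a pose out of reach is approached as far as the arm can. A call with a gripper value outside its range is refused whole. The fingers move at their own pace and stop on an object; "grip_force" is the grip in N (left out, the last holds). Time passes only in rows, so rows that repeat a pose let the fingers close. It gives the time, the measured TCP pose, the force and the opening at its end, in the units of the state.
- observe(): the state, without advancing time (a new reading comes with each control period).
- read_camera(name): name is "scene" or "top"; returns a dict with "img" (400x640x3 uint8, red, green, blue), "depth" (400x640 float32, mm along the optical axis (not along the pixel's ray), 0 where there is no reading), "fx", "fy", "cx", "cy" (pixels), "R" (3x3) and "t" (3): a world point X has camera coordinates R X + t. Camera axes: x right, y down, z forward; pixel columns grow to the right and rows downward; lengths in mm; the calibration is good to about 2 mm. A picture is of the moment at which its call begins.
- finish_job(): hands the job in, once; it reports no verdict.
The state is a dict: "t": time; "joints": joint angles; "qvel": joint speeds; "joint_torque": joint torques, N m; "tcp_pos": TCP position; "tool_rot": TCP orientation; "force": force on the tool from outside, world axes, zero at the start; "ft_torque": the same for the moment, N m; "width": finger opening in mm.
Only numpy, scipy, OpenCV 4.12 (cv2) and the standard library are available. Lean on these libraries where they do the work, as an engineer would, in place of code of your own. Each camera call takes 0.05 s, during which the arm holds its last target.

TASK

Load the test cartridge into the reader: stand it in the cradle with its rib in the slot and let go, then swing the reader's hinged clamp over and press its finger plate down until the catch snaps, so that the clamp stays down by itself and holds the cartridge home. The cartridge and the catch are delicate: feel your way, press gently and stop once the clamp has caught and meets its rest; leave the other things on the bench alone.

Things in the scene. Friction and masses are not known exactly. Their poses are not given: they have to be found in the camera images.
- cartridge_center (a point): Centre (29 mm up) of the test cartridge, a loose upright block of clear and white plastic, 48 (x) x 28 (y) x 58 mm high, 70 g. On its front (-x) a vertical rib, 10 mm wide, stands 3 mm proud from 6 to 40 mm up. Its lowest 4 mm are stepped in by 1.5 mm. Pinch it across its 28 mm sides, fingertips 20 mm or more above its underside to clear the reader's deck.
- reader: Benchtop test reader, a white box fixed to the bench: deck 49 mm high, 104 mm wide (y), 148 mm long (x), with a sloping screen panel in front of it to 108 mm before the origin. Origin on the bench under the cradle's centre; x from its front to its back, where the hinge posts stand; z up. A steel hook, the catch, stands 47 mm before the cradle's centre, up to 86 mm high.
- cradle_mouth (a point): Centre of the cradle's mouth in the reader's deck, 49 mm above the bench. x: from the reader's front (sloping screen panel) to its back (hinge), z up. The well takes the cartridge, x along x, with 1 mm play a side and a 4 mm lead-in at 45 degrees; only the front wall has a slot for the rib. Just set in, the cartridge's underside is 16 mm below the mouth; the wrong way round it stays 8 mm higher.
- home_point (a point): Where the cartridge's centre is when driven home: 6 mm above the cradle mouth, 7 mm lower than where it stands when just set in. Axes as the reader's. Fixed to the reader. When caught, the cartridge stands within 4 mm of this height.
- port_block: Sprung grey block with two rubber ports at the bottom of the well, origin at the centre of its top. It pushes the cartridge up with 9 N when just touched and about 15 N when home; hard stop 11 mm down. More than about 35 N on it crushes the cartridge.
- clamp_hinge (a point): Middle of the clamp's hinge, 65 mm behind the cradle's centre, 88 mm above the bench. The hinge axis is the reader's y; axes as the reader's. Two posts beside it reach 94 mm above the bench and 29 mm to either side.
- clamp: The clamp, an aluminium arm 26 mm wide; origin at the hinge, its free end towards its own -x. Turned about the reader's y: 0 level over the cradle, 1.57 rad upright; starts leaning back, 1.75 to 2.0. Stays where left (1 N at the plate moves it). Its pad meets a cartridge just set in at 0.11. Let go before the catch has snapped, it springs up to 0.08 or more. Never bear on it with over 20 N.
- clamp_plate (a point): Place to press: outer face of the black finger plate (40 mm wide, 27 mm along the arm, 7 mm thick), 115 mm from the hinge; plate ends 127 mm from it. z: normal of this face, 8 mm off the radius from the hinge, up when closed. Pressing takes 6 to 10 N. The catch is adjustable: it snaps at 0.035 to -0.035 rad, different each time and not measured; 1 mm lower at the plate is a hard rest.
- jar: Small screw-cap specimen jar, 39 mm across, 78 mm high; origin under its centre. Leave alone.
- dropper: Dropper bottle, 32 mm across, 95 mm high; origin under its centre. Leave alone.
- petri_a: Petri dish, 60 mm across, 14 mm high; origin under its centre. Leave alone.
- vial_a: Glass vial, 25 mm across, 58 mm high; origin under its centre. Leave alone.
Mind the look-alikes: they are no part of the job. Leave any green or red look-alike of the part that bears cartridge_center alone.

How it is judged:
By the outcome, as a careful person would: the job done as asked, in the order asked, and still so for the second after the job is handed in, with the robot touching nothing.
It also fails if it takes over 61 s, if anything falls off the work surface, if the arm or the gripper's body presses on something with over 40 N, if the wrist force passes 120 N, or if a joint passes its speed limit or range.

## Working session

There is one attempt and no reset: what is moved stays moved. The work goes in short steps, Python scripts to look and compute and a tool call to move; the robot and the scene stay as the last step left them, time stands still between calls to the robot, and variables do not carry over. Pictures are saved under pics/ and viewed, and the job is handed in when it is done.

Besides the shell and the picture viewer there is one more tool, called by a JSON object that holds its "name" and its "arguments", one argument or row to a line. jog_arm: Moves the arm, as the interface text tells. Its arguments: {"type":"object","properties":{"steps":{"type":"array","items":{"type":"array","items":{"type":"array","items":{"type":"number"}}}},"grip_force":{"type":"number"}},"required":["steps"]}

```bash
ls; mkdir -p pics
python3 - <<'E'
from plant import *
import cv2,numpy as np
s=observe();print({k:np.round(v,3).tolist() for k,v in s.items()})
for n in("scene","top"):
    c=read_camera(n);cv2.imwrite(f"pics/{n}0.png",c["img"][:,:,::-1]);np.savez(f"{n}0.npz",**c)
    print(n,c["fx"],c["cx"],c["cy"],np.round(c["R"],3).tolist(),np.round(c["t"],1))
E
```

```text
pics
{'t': 0.0, 'joints': [1.147, 0.207, 1.543, -0.0, 1.393, -0.15], 'qvel': [-0.0, 0.001, 0.001, -0.002, 0.001, 0.001], 'joint_torque': [0.001, -37.088, -28.141, 0.07, 0.036, -0.0], 'tcp_pos': [154.615, 552.996, 204.304], 'tool_rot': [0.563, -0.428, 0.564, 0.427], 'force': [-0.106, -0.48, -0.441], 'ft_torque': [0.038, 0.009, -0.035], 'width': 93.932}
scene 366.13108843838086 323.92280062028664 197.30046335737126 [[0.784, -0.621, 0.002], [-0.314, -0.399, -0.861], [0.536, 0.674, -0.508]] [-406.5  219.9  816.6]
top 464.9396082125254 327.8399394598184 198.70144613575803 [[-0.014, -1.0, -0.015], [-0.996, 0.015, -0.083], [0.083, 0.014, -0.996]] [ -18.8  465.1 1407.6]
```

View pics/scene0.png

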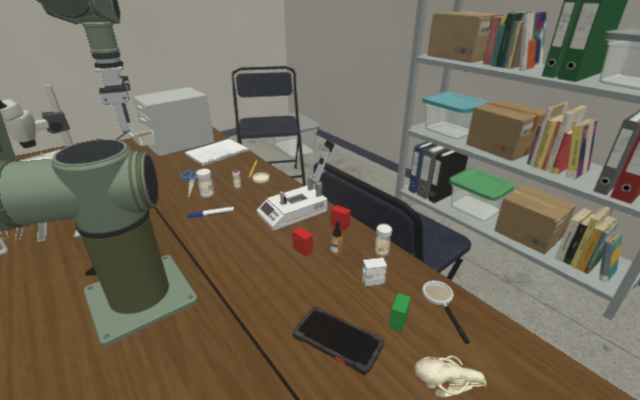

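View pics/top0.png

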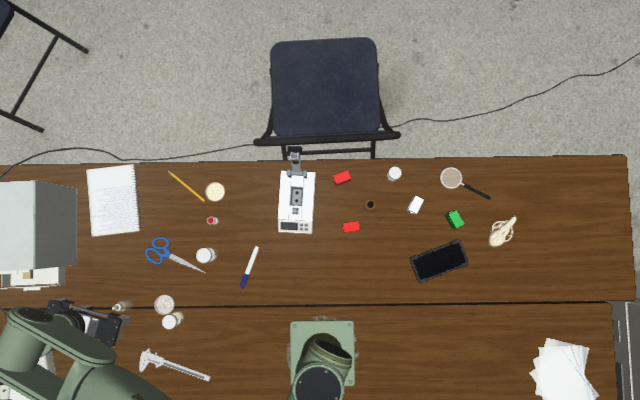

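The overhead picture shows the reader at about (296,203), with its screen toward the robot and the clamp leaning back at the top. The white cartridge is at (415,205), and the red and green look-alikes are around it. I'll zoom in on both.

Run:
```python
import cv2,numpy as np
t=np.load("top0.npz")["img"][:,:,::-1];s=np.load("scene0.npz")["img"][:,:,::-1]
def z(im,x0,x1,y0,y1,f):return cv2.resize(im[y0:y1,x0:x1],None,fx=f,fy=f,interpolation=cv2.INTER_CUBIC)
a=z(t,262,342,140,240,5);b=z(t,390,440,180,230,7)
o=np.zeros((600,790,3),np.uint8);o[:500,:400]=a;o[:350,400:750]=b;cv2.imwrite("pics/zt.png",o)
a=z(s,250,350,130,235,5);b=z(s,350,400,245,295,5)
o=np.zeros((600,790,3),np.uint8);o[:525,:500]=a;o[:250,500:750]=b;cv2.imwrite("pics/zs.png",o)
```

```text
(no output)
```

View pics/zt.png

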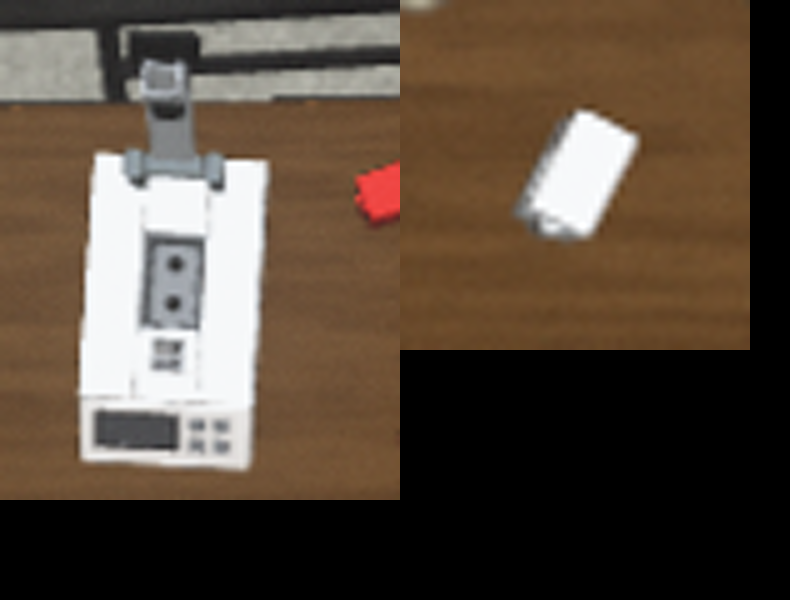

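View pics/zs.png

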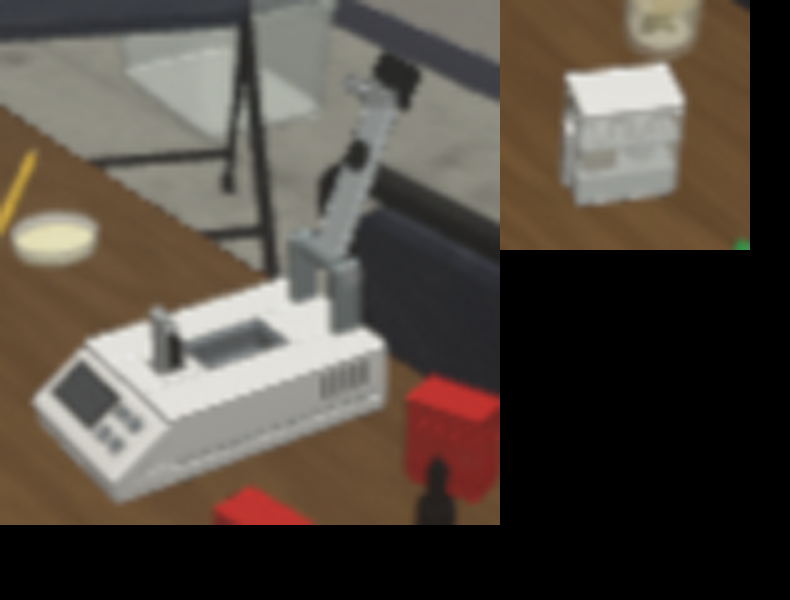

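```bash
cat > h.py <<'E'
import numpy as np,cv2
def pts(c):
    v,u=np.mgrid[0:400,0:640];d=c["depth"]
    P=np.stack([(u-c["cx"])/c["fx"]*d,(v-c["cy"])/c["fy"]*d,d],-1)
    return (P-c["t"])@c["R"]
def ray(c,uv,z):
    uv=np.atleast_2d(uv).astype(float)
    r=np.c_[(uv[:,0]-c["cx"])/c["fx"],(uv[:,1]-c["cy"])/c["fy"],np.ones(len(uv))]@c["R"]
    o=-c["t"]@c["R"];return o+r*((z-o[2])/r[:,2])[:,None]
def proj(c,X):
    p=np.atleast_2d(X)@np.asarray(c["R"]).T+c["t"];return np.c_[p[:,0]/p[:,2]*c["fx"]+c["cx"],p[:,1]/p[:,2]*c["fy"]+c["cy"]]
E
python3 - <<'E'
from h import *
c=dict(np.load("top0.npz"));P=pts(c);im=c["img"].astype(int)
print("bench z",np.median(P[230:240,330:380,2]))
white=(im.min(2)>200)
def rect(reg,z,z0,z1):
    m=np.zeros((400,640),np.uint8);y0,y1,x0,x1=reg
    m[y0:y1,x0:x1]=1
    m&=(white&(P[...,2]>z0)&(P[...,2]<z1)).astype(np.uint8)
    cs,_=cv2.findContours(m,0,1);k=max(cs,key=cv2.contourArea)[:,0,:]
    W=ray(c,k,z);r=cv2.minAreaRect(W[:,:2].astype(np.float32));print(r,cv2.boxPoints(r).tolist(),m.sum(),np.median(P[m>0][:,2]));return r
print("cart");rect((185,225,400,430),58,40,80)
print("deck");rect((150,240,270,325),49,40,62)
# well: grey inside
m=np.zeros((400,640),np.uint8);s=im.min(2)<185
m[186:207,288:306]=s[186:207,288:306]
cs,_=cv2.findContours(m,0,1);k=max(cs,key=cv2.contourArea)
x,y,w,h=cv2.boundingRect(k);print("well px",x,y,w,h,cv2.minAreaRect(k))
print(np.round(P[185:208:2,297],0).tolist())
print(np.round(P[160:182:2,295],0).tolist())
E
```

```text
bench z 0.15643756847162613
cart
((440.54833984375, -286.0726318359375), (26.393383026123047, 49.54985809326172), 61.97811508178711) [[412.4779052734375, -286.0827941894531], [456.21893310546875, -309.3617248535156], [468.6187744140625, -286.0624694824219], [424.87774658203125, -262.7835388183594]] 143 57.949312757168414
deck
((468.49237060546875, 70.20549011230469), (102.59194946289062, 158.52230834960938), 85.77119445800781) [[385.6644592285156, 24.89385223388672], [543.7551879882812, 13.204475402832031], [551.3203125, 115.51712799072266], [393.22955322265625, 127.20650482177734]] 1337 48.31236089819854
well px 290 186 13 20 ((296.0, 195.5), (19.0, 12.0), 90.0)
[[505.0, 66.0, 52.0], [499.0, 66.0, 51.0], [495.0, 68.0, 33.0], [489.0, 68.0, 32.0], [482.0, 68.0, 35.0], [477.0, 68.0, 31.0], [470.0, 68.0, 34.0], [464.0, 68.0, 32.0], [458.0, 68.0, 33.0], [452.0, 68.0, 30.0], [447.0, 69.0, 20.0], [439.0, 67.0, 50.0]]
[[557.0, 60.0, 191.0], [559.0, 64.0, 145.0], [557.0, 65.0, 125.0], [551.0, 65.0, 126.0], [548.0, 67.0, 109.0], [543.0, 67.0, 103.0], [538.0, 68.0, 97.0], [532.0, 68.0, 98.0], [532.0, 72.0, 50.0], [527.0, 72.0, 47.0], [521.0, 72.0, 47.0]]
```

```bash
cat > edge.py <<'E'
from h import *
def cross(g,th,start,step,lo=0):
    i=start
    while g[i]>=th: i+=step
    a,b=g[i-step],g[i]
    return i-step+step*(a-th)/(a-b)
E
python3 - <<'E'
from edge import *
c=dict(np.load("top0.npz"));g=c["img"].astype(float)[:,:,0]  # red channel
g=c["img"].astype(float).mean(2)
def fit(P):
    m=P[:,:2].mean(0);l=cv2.fitLine(P[:,:2].astype(np.float32),cv2.DIST_HUBER,0,.01,.01).ravel();return l
L=[];R=[]
for v in range(174,217):
    L.append((cross(g[v],150,286,-1),v));R.append((cross(g[v],150,309,1),v))
L=ray(c,L,49);R=ray(c,R,49)
l=fit(L);r=fit(R);
for q in(l,r):
    d=q[:2]*np.sign(q[0]);print("yaw",np.degrees(np.arctan2(d[1],d[0])),q[2:])
yaw=np.mean([np.arctan(q[1]/q[0]) for q in(l,r)]);ex=np.array([np.cos(yaw),np.sin(yaw)]);ey=np.array([-ex[1],ex[0]])
print("y coords",l[2:]@ey,r[2:]@ey)
B=[]
for u in list(range(283,287))+list(range(307,313)):
    B.append((u,cross(g[:,u],185,178,-1)))
B=ray(c,B,49);print("back x",(B[:,:2]@ex).round(1),"width",abs((l[2:]-r[2:])@ey))
# well edges
print(g[184:212,297].round(),g[195,284:312].round(),g[190,284:312].round())
W=[]
for u in range(293,301):
    W.append((u,cross(-g[:,u],-205,196,-1)if 0 else 0))
for v in range(189,204):
    row=g[v]; a=next(u for u in range(297,280,-1) if row[u]>215);b=next(u for u in range(297,315) if row[u]>215)
    a=a+(row[a]-215)/(row[a]-row[a+1]); b=b-(row[b]-215)/(row[b]-row[b-1])
    W.append((a,v,b))
W=[w for w in W if len(w)==3]
Wl=ray(c,[(w[0],w[1]) for w in W],49)[:,:2]@ey;Wr=ray(c,[(w[2],w[1]) for w in W],49)[:,:2]@ey
print("well y",np.median(Wl),np.median(Wr))
T=[];
for u in range(292,301):
    col=g[:,u];a=next(v for v in range(195,170,-1) if col[v]>215);a=a+(col[a]-215)/(col[a]-col[a+1])
    b=next(v for v in range(195,225) if col[v]>215);b=b-(col[b]-215)/(col[b]-col[b-1]);T.append((u,a,b))
print("well x",(ray(c,[(t[0],t[1]) for t in T],49)[:,:2]@ex).round(1),(ray(c,[(t[0],t[2]) for t in T],49)[:,:2]@ex).round(1))
print("ex",ex)
E
```

```text
yaw -3.899691 [459.8258  123.24781]
yaw -4.1340375 [496.2647    14.446606]
y coords 155.15588 49.17451
back x [541.3 541.  541.  540.1 541.2 541.6 541.8 541.9 542.1 542.1] width 105.981384
[248. 248. 222. 138.  80. 155. 168.  95.  58.  54. 124. 163. 168. 168.
 170. 111.  61.  83. 147. 167. 156. 175. 243. 235. 132.  85. 131. 177.] [248. 248. 248. 247. 248. 237. 172.  98. 125. 160. 169. 172. 163. 163.
 168. 168. 169. 140. 132. 234. 248. 248. 248. 247. 248. 248. 247. 248.] [248. 248. 248. 248. 248. 248. 199. 114. 109. 151. 168. 168. 169. 168.
 170. 165. 165. 138. 114. 233. 248. 248. 248. 248. 248. 248. 248. 248.]
well y 122.60263637217885 82.47624493819099
well x [497.1 497.3 497.2 497.2 497.  496.  496.  496.1 496.2] [436.3 436.1 436.4 437.1 437.5 437.2 436.9 437.  437.2]
ex [ 0.99754345 -0.07005011]
```

Run:
```python
from edge import *
c=dict(np.load("top0.npz"));g=c["img"].astype(float).mean(2)
g2=cv2.resize(g[150:240,262:342],None,fx=8,fy=8,interpolation=cv2.INTER_CUBIC)
cv2.imwrite("pics/w.png",np.clip(g2,0,255)[200:600])
```

```text
[ WARN:0@0.063] global loadsave.cpp:1063 imwrite_ Unsupported depth image for selected encoder is fallbacked to CV_8U.
```

View pics/w.png

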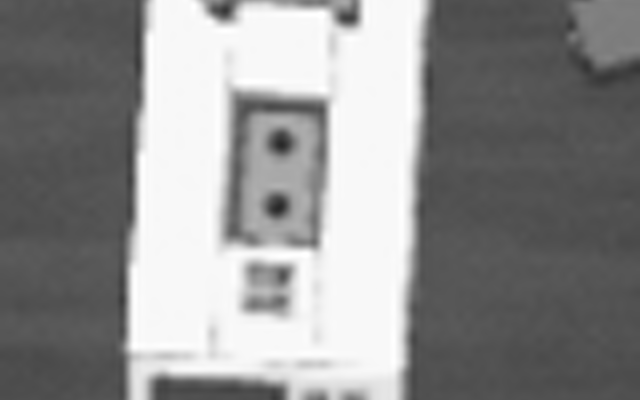

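Run:
```python
from edge import *
c=dict(np.load("top0.npz"));s=dict(np.load("scene0.npz"))
g=c["img"].astype(np.float32).mean(2);x0,y0,f=400,185,8
u=cv2.resize(g[y0:225,x0:432],None,fx=f,fy=f,interpolation=cv2.INTER_CUBIC)
for th in(180,205,225):
    cs,_=cv2.findContours((u>th).astype(np.uint8),0,1);k=max(cs,key=cv2.contourArea)[:,0,:]
    k=cv2.convexHull(k)[:,0,:]
    W=ray(c,(k+.5)/f-.5+[x0,y0],58)[:,:2].astype(np.float32)
    r=cv2.minAreaRect(W);print(th,r)
print("cam",-c["t"]@c["R"],-s["t"]@s["R"])
# overlays in scene
im=cv2.resize(s["img"][:,:,::-1],None,fx=5,fy=5,interpolation=cv2.INTER_CUBIC)
def box(cx,cy,a,lx,ly,z0,z1,col,ox=0):
    R=np.array([[np.cos(a),-np.sin(a)],[np.sin(a),np.cos(a)]])
    for z in(z0,z1):
        q=np.array([[-lx+ox,-ly],[lx+ox,-ly],[lx+ox,ly],[-lx+ox,ly]])@R.T+[cx,cy]
        p=proj(s,np.c_[q,np.full(4,z)])
        cv2.polylines(im,[((p+.5)*5).astype(np.int32)],True,col,1)
box(440.5,-286,np.radians(-28),24,14,0,58,(0,0,255))
box(472.7,69.4,-.07,74,52,49,49,(0,0,255));box(472.7,69.4,-.07,29,19,49,49,(255,0,0))
o=np.zeros((600,790,3),np.uint8);o[:525,:500]=im[130*5:235*5,250*5:350*5];o[:250,500:750]=im[245*5:295*5,350*5:400*5]
cv2.imwrite("pics/ov.png",o)
```

```text
180 ((439.23968505859375, -285.2864685058594), (30.31033706665039, 53.42173767089844), 61.24951934814453)
205 ((439.20721435546875, -285.8121032714844), (27.91422462463379, 52.19268798828125), 61.666542053222656)
225 ((441.5341491699219, -287.2498474121094), (26.261064529418945, 45.85012435913086), 61.691749572753906)
cam [ 346.28370166  -45.37122797 1440.86224418] [ -50.03094917 -715.41758855  605.12158016]
```

View pics/ov.png

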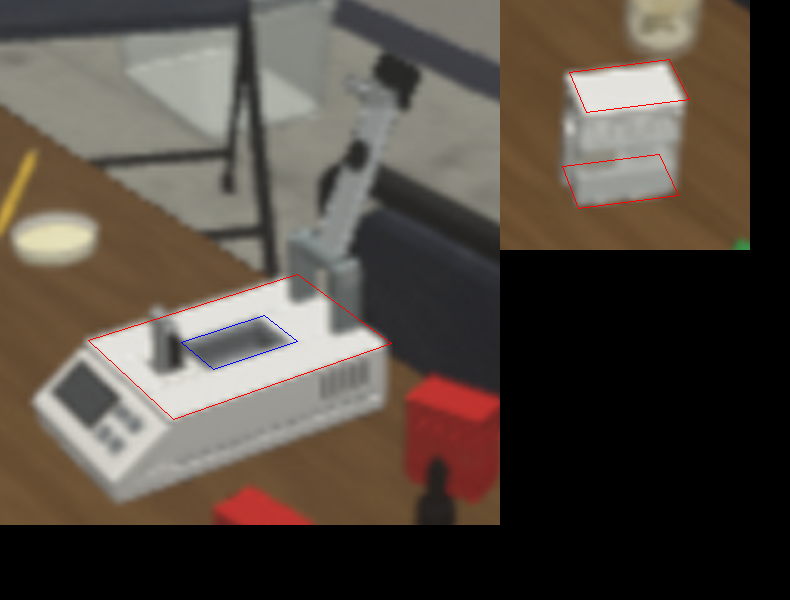

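```bash
cat > go.py <<'E'
from plant import *
import numpy as np
from scipy.spatial.transform import Rotation as R
def rot(q): return R.from_quat([q[1],q[2],q[3],q[0]])
def down(yaw,sgn=1):
    # tool x=-Z, tool z = sgn * y axis of a frame at yaw
    x=np.array([0,0,-1.]);z=sgn*np.array([-np.sin(yaw),np.cos(yaw),0]);y=np.cross(z,x)
    return R.from_matrix(np.c_[x,y,z])
def rel(p,Rt):
    s=observe();R0=rot(s["tool_rot"])
    d=R0.inv().apply(np.array(p)-s["tcp_pos"])/10;v=(R0.inv()*Rt).as_rotvec()
    print("row",np.round(d,2),np.round(v,3),"deg",np.degrees(np.linalg.norm(v)).round(1));return d,v
def st():
    s=observe();print("t",round(s["t"],2),"p",np.round(s["tcp_pos"],1),"F",np.round(s["force"],1),"T",np.round(s["ft_torque"],2),"w",round(float(s["width"]),1),"q",np.round(s["joints"],2));print(np.round(rot(s["tool_rot"]).as_matrix(),3).tolist());return s
E
python3 - <<'E'
from go import *
st()
for sg in(1,-1): rel((400,100,210),down(-.492,sg))
E
```

```text
t 0.1 p [154.6 553.1 204.4] F [0.1 0.7 0.1] T [0.04 0.03 0.02] w 94.1 q [ 1.15  0.21  1.54  0.    1.39 -0.15]
[[-0.001, -0.963, 0.269], [-0.002, 0.269, 0.963], [-1.0, 0.0, -0.002]]
row [ -0.5  -35.84 -37.02] [ 0.219 -0.002 -0.   ] deg 12.6
row [ -0.5  -35.84 -37.02] [-2.922  0.    -0.003] deg 167.4
```

{"name": "jog_arm", "arguments": {
  "steps": [
    [[0, -36, -37, 0.219, 0, 0, 7], [0, -36, -37, 0.219, 0, 0, 7], [0, -36, -37, 0.219, 0, 0, 7], [0, -36, -37, 0.219, 0, 0, 7], [0, -36, -37, 0.219, 0, 0, 7], [0, -36, -37, 0.219, 0, 0, 7], [0, -36, -37, 0.219, 0, 0, 7], [0, -36, -37, 0.219, 0, 0, 7], [0, -36, -37, 0.219, 0, 0, 7], [0, -36, -37, 0.219, 0, 0, 7]]
  ]
}}

```text
t: 1.1
tcp_pos: [393.9, 112.5, 204.9]
tool_rot: [0.606, -0.364, 0.607, 0.363]
force: [0.2, 0.2, -1.1]
width: 70.2
```

Run:
```python
from go import *
st()
rel((440,-286,160),down(-.492))
```

```text
t 1.1 p [393.9 112.5 204.9] F [ 0.2  0.2 -1.1] T [-0.   -0.02  0.03] w 70.2 q [ 0.07 -0.16  1.92 -0.    1.39 -1.01]
[[-0.001, -0.881, 0.472], [-0.002, 0.472, 0.881], [-1.0, -0.0, -0.002]]
row [  4.55 -22.88 -32.94] [ 0.    -0.002  0.   ] deg 0.1
```

{"name": "jog_arm", "arguments": {
  "steps": [
    [[0, -22.9, -32.9, 0, 0, 0, 6], [0, -22.9, -32.9, 0, 0, 0, 6], [0, -22.9, -32.9, 0, 0, 0, 6], [0, -22.9, -32.9, 0, 0, 0, 6], [0, -22.9, -32.9, 0, 0, 0, 6], [0, -22.9, -32.9, 0, 0, 0, 6], [0, -22.9, -32.9, 0, 0, 0, 6], [4.5, -22.9, -32.9, 0, 0, 0, 6], [4.5, -22.9, -32.9, 0, 0, 0, 6], [4.5, -22.9, -32.9, 0, 0, 0, 6]]
  ]
}}

```text
t: 2.1
tcp_pos: [438.5, -286.3, 157.5]
tool_rot: [0.606, -0.361, 0.608, 0.364]
force: [-0.6, -0.2, 0.1]
width: 59.9
```

Run:
```python
from go import *
import cv2
from h import *
st()
rel((440,-286,24),down(-.492))
c=read_camera("scene");im=c["img"][:,:,::-1]
np.savez("s1.npz",**c)
cv2.imwrite("pics/s1.png",cv2.resize(im[180:310,320:450],None,fx=4.5,fy=4.5,interpolation=cv2.INTER_CUBIC))
```

```text
t 2.1 p [ 438.5 -286.3  157.5] F [-0.6 -0.2  0.1] T [-0.02 -0.02 -0.01] w 59.9 q [-0.74  0.15  1.71 -0.    1.29 -1.82]
[[-0.005, -0.88, 0.475], [0.002, 0.475, 0.88], [-1.0, 0.006, -0.0]]
row [13.35 -0.2   0.11] [-0.003 -0.    -0.006] deg 0.4
```

View pics/s1.png

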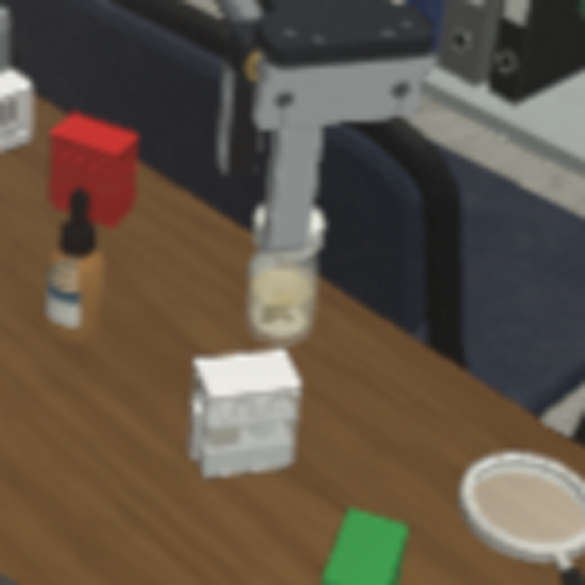

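Run:
```python
from h import *
s=dict(np.load("s1.npz"));a=np.array([.475,.88])
for d in(30,36,42):
    q=np.array([438.5,-286.3])-a*d
    for w in(-8,8):print(d,w,(proj(s,[*(q+w*np.array([.88,-.475])),157.5])-[320,180])*4.5)
```

```text
30 -8 [[264.61037074 245.85263734]]
30 8 [[298.23118823 242.29105705]]
36 -8 [[268.59919248 253.62140913]]
36 8 [[302.43546631 250.01054654]]
42 -8 [[272.64274395 261.4967745 ]]
42 8 [[306.69724273 257.83560896]]
```

{"name": "jog_arm", "arguments": {
  "steps": [
    [[5, -0.2, 0, 0, 0, 0, 6], [9, -0.2, 0, 0, 0, 0, 6], [12, -0.2, 0, 0, 0, 0, 6], [13.3, -0.2, 0, 0, 0, 0, 6], [13.3, -0.2, 0, 0, 0, 0, 2], [13.3, -0.2, 0, 0, 0, 0, 2], [13.3, -0.2, 0, 0, 0, 0, 2], [13.3, -0.2, 0, 0, 0, 0, 2], [13.3, -0.2, 0, 0, 0, 0, 2], [13.3, -0.2, 0, 0, 0, 0, 2]]
  ],
  "grip_force": 12
}}

```text
t: 3.15
tcp_pos: [441.7, -287.2, 27.6]
tool_rot: [0.607, -0.363, 0.607, 0.363]
force: [-1.6, 0.5, 6.0]
width: 28.1
```

Run:
```python
from go import *
st()
```

```text
t 3.15 p [ 441.7 -287.2   27.6] F [-1.6  0.5  6. ] T [0.2  0.05 0.04] w 28.1 q [-0.74  0.33  1.8  -0.    1.01 -1.82]
[[-0.001, -0.88, 0.474], [-0.0, 0.474, 0.88], [-1.0, 0.001, -0.001]]
```

{"name": "jog_arm", "arguments": {
  "steps": [
    [[-1, 0, 0, 0, 0, 0, 2], [-3, 0, 0, 0, 0, 0, 2], [-6, 0, 0, 0, 0, 0, 2], [-10, 0, 0, 0, 0, 0, 2], [-12.5, 0, 0, 0, 0, 0, 2], [-12.5, 0, 0, 0, 0, 0, 2]]
  ]
}}

```text
t: 3.75
tcp_pos: [444.4, -289.5, 157.7]
tool_rot: [0.608, -0.366, 0.606, 0.359]
force: [-0.4, -0.9, -0.4]
width: 27.9
```

Run:
```python
from go import *
st()
rel((471,69.4,150),down(-.07))
```

```text
t 3.75 p [ 444.4 -289.5  157.7] F [-0.4 -0.9 -0.4] T [-0.   -0.   -0.01] w 27.9 q [-0.74  0.15  1.71 -0.    1.27 -1.82]
[[0.006, -0.88, 0.474], [-0.007, 0.474, 0.881], [-1.0, -0.009, -0.003]]
row [ 0.53 14.67 32.86] [-0.424 -0.005  0.008] deg 24.3
```

{"name": "jog_arm", "arguments": {
  "steps": [
    [[0.5, 2, 4.4, -0.05, 0, 0, 2], [0.5, 4, 8.8, -0.1, 0, 0, 2], [0.5, 6, 13.2, -0.17, 0, 0, 2], [0.5, 8, 17.8, -0.24, 0, 0, 2], [0.5, 10, 22.4, -0.31, 0, 0, 2], [0.5, 12, 27, -0.36, 0, 0, 2], [0.5, 13.8, 31, -0.4, 0, 0, 2], [0.5, 14.7, 32.9, -0.422, 0, 0, 2], [0.5, 14.7, 32.9, -0.422, 0, 0, 2], [0.5, 14.7, 32.9, -0.422, 0, 0, 2]]
  ]
}}

```text
t: 4.75
tcp_pos: [469.9, 69.8, 149.0]
tool_rot: [0.517, -0.485, 0.518, 0.479]
force: [-0.4, -1.0, -0.8]
width: 27.9
```

Run:
```python
from go import *
from h import *
st()
for n in("scene","top"):
    c=read_camera(n);np.savez(n+"2.npz",**c)
s=np.load("scene2.npz")["img"][:,:,::-1];t=np.load("top2.npz")["img"][:,:,::-1]
cv2.imwrite("pics/s2.png",cv2.resize(s[110:235,240:360],None,fx=4.8,fy=4.8,interpolation=cv2.INTER_CUBIC))
cv2.imwrite("pics/t2.png",cv2.resize(t[140:260,250:350],None,fx=5,fy=5,interpolation=cv2.INTER_CUBIC))
st();rel((471,69.4,150),down(-.07))
```

```text
t 4.75 p [469.9  69.8 149. ] F [-0.4 -1.  -0.8] T [ 0.06 -0.04  0.05] w 27.9 q [-0.03  0.05  1.84 -0.01  1.25 -1.53]
[[0.004, -0.997, 0.071], [-0.008, 0.071, 0.997], [-1.0, -0.004, -0.008]]
t 4.85 p [470.4  68.8 149.5] F [-1.1  0.4 -0.4] T [ 0.09 -0.03 -0.  ] w 27.9 q [-0.03  0.05  1.84 -0.01  1.25 -1.53]
[[0.005, -0.997, 0.073], [-0.008, 0.073, 0.997], [-1.0, -0.005, -0.007]]
row [-0.05 -0.05  0.06] [-0.003 -0.007  0.005] deg 0.6
```

View pics/s2.png

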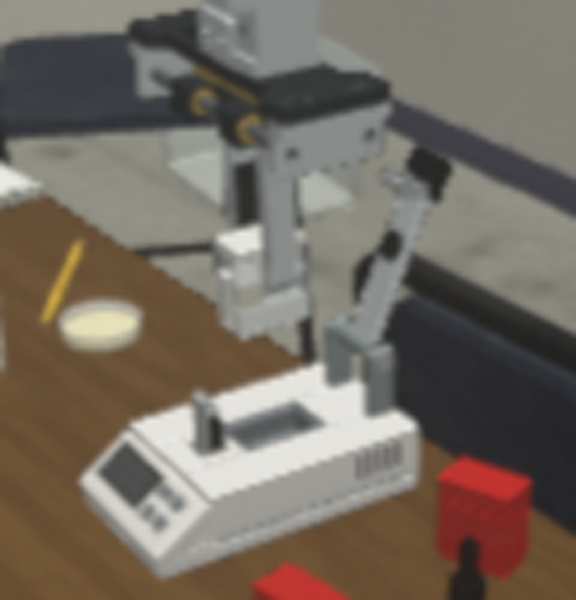

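View pics/t2.png

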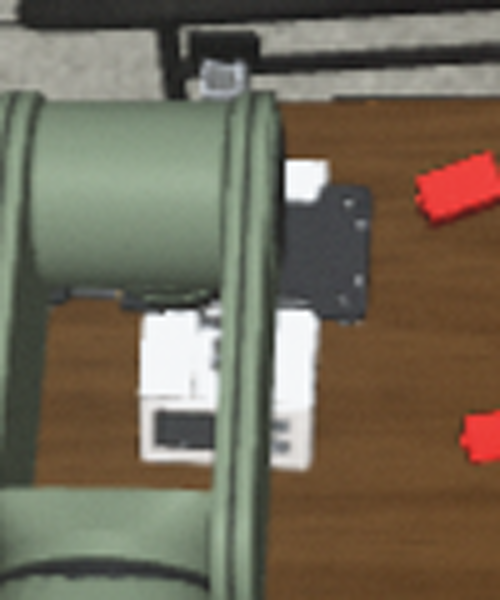

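Run:
```python
from h import *
s=dict(np.load("scene2.npz"));f=8
im=cv2.resize(s["img"][:,:,::-1],None,fx=f,fy=f,interpolation=cv2.INTER_CUBIC)
a=-.07;R=np.array([[np.cos(a),-np.sin(a)],[np.sin(a),np.cos(a)]])
def box(cx,cy,lx,ly,zs,col,off=0):
    for z in zs:
        q=np.array([[-lx,-ly],[lx,-ly],[lx,ly],[-lx,ly]])+[off,0];q=q@R.T+[cx,cy]
        p=proj(s,np.c_[q,np.full(4,z)]);cv2.polylines(im,[((p+.5)*f).astype(np.int32)],True,col,1)
box(470.4,69,24,14,(122,180),(0,0,255),-1.5)
box(472.7,69.4,74,52,(49,),(0,0,255));box(472.7,69.4,29,19,(49,),(255,0,0))
cv2.imwrite("pics/ov2.png",im[150*f:215*f,260*f:350*f])
```

```text
(no output)
```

View pics/ov2.png

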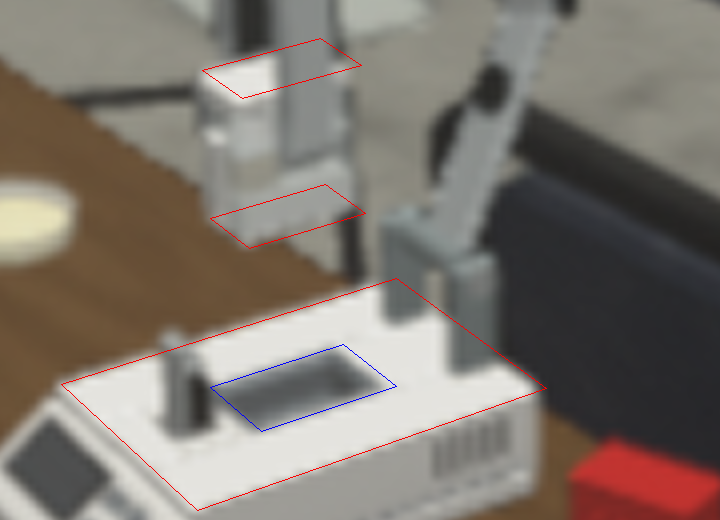

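{"name": "jog_arm", "arguments": {
  "steps": [
    [[1, -0.35, 0.07, 0, -0.007, 0.005, 2], [2.5, -0.35, 0.07, 0, -0.007, 0.005, 2], [4, -0.35, 0.07, 0, -0.007, 0.005, 2], [5.5, -0.35, 0.07, 0, -0.007, 0.005, 2], [6.5, -0.35, 0.07, 0, -0.007, 0.005, 2], [6.5, -0.35, 0.07, 0, -0.007, 0.005, 2], [6.5, -0.35, 0.07, 0, -0.007, 0.005, 2]]
  ]
}}

```text
t: 5.55
tcp_pos: [474.4, 68.2, 84.4]
tool_rot: [0.518, -0.481, 0.518, 0.481]
force: [0.0, -0.6, -1.2]
width: 28.2
```

Run:
```python
from go import *
from h import *
st()
c=read_camera("scene");np.savez("scene3.npz",**c)
cv2.imwrite("pics/s3.png",cv2.resize(c["img"][130:215,260:345,::-1],None,fx=7,fy=7,interpolation=cv2.INTER_CUBIC))
st();rel((474.2,69.4,75),down(-.07))
```

```text
t 5.55 p [474.4  68.2  84.4] F [ 0.  -0.6 -1.2] T [ 0.04 -0.01  0.02] w 28.2 q [-0.04  0.15  1.89 -0.    1.11 -1.53]
[[-0.0, -0.997, 0.074], [-0.0, 0.074, 0.997], [-1.0, 0.0, -0.0]]
t 5.6 p [474.9  68.4  84.9] F [-0.6 -0.1 -0.3] T [ 0.05 -0.01 -0.  ] w 27.8 q [-0.04  0.14  1.89 -0.    1.11 -1.53]
[[0.001, -0.997, 0.074], [-0.0, 0.074, 0.997], [-1.0, -0.001, -0.0]]
row [0.99 0.08 0.1 ] [-0.004 -0.     0.001] deg 0.2
```

View pics/s3.png

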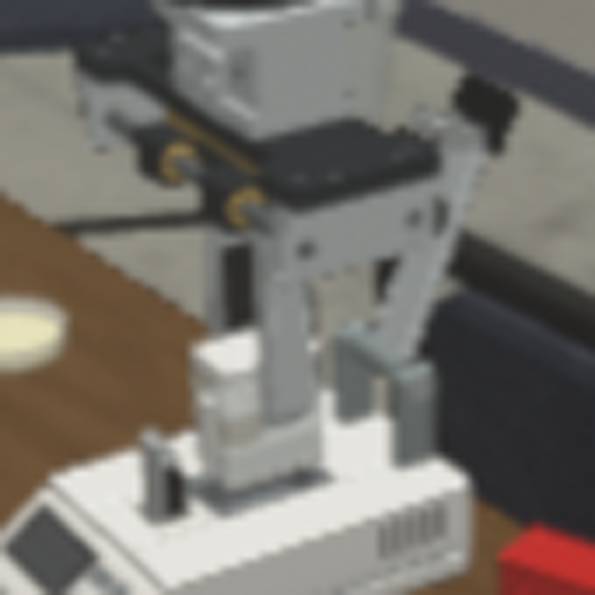

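{"name": "jog_arm", "arguments": {
  "steps": [
    [[0.3, 0.05, 0.09, -0.004, 0, 0, 2], [0.6, 0.05, 0.09, -0.004, 0, 0, 2], [0.9, 0.05, 0.09, -0.004, 0, 0, 2], [1.0, 0.05, 0.09, -0.004, 0, 0, 2]]
  ]
}}

```text
t: 6.0
tcp_pos: [474.2, 69.4, 74.7]
tool_rot: [0.517, -0.483, 0.517, 0.482]
force: [0.7, 0.2, -0.2]
width: 27.9
```

Run:
```python
from go import *
st()
```

```text
t 6.0 p [474.2  69.4  74.7] F [ 0.7  0.2 -0.2] T [-0.01  0.06  0.01] w 27.9 q [-0.04  0.16  1.89 -0.    1.09 -1.54]
[[0.001, -0.998, 0.07], [-0.0, 0.07, 0.998], [-1.0, -0.001, -0.0]]
```

No contact yet, with the underside at about 47 mm. I'll keep easing it down.

{"name": "jog_arm", "arguments": {
  "steps": [
    [[0.2, 0, 0, 0, 0, 0, 2], [0.4, 0, 0, 0, 0, 0, 2], [0.5, 0, 0, 0, 0, 0, 2]]
  ]
}}

```text
t: 6.3
tcp_pos: [474.1, 69.4, 69.4]
tool_rot: [0.517, -0.482, 0.517, 0.482]
force: [0.4, 0.0, -1.0]
width: 27.8
```

Run:
```python
from go import *
st()
```

```text
t 6.3 p [474.1  69.4  69.4] F [ 0.4  0.  -1. ] T [ 0.04 -0.03 -0.01] w 27.8 q [-0.04  0.17  1.9  -0.    1.08 -1.54]
[[0.0, -0.998, 0.07], [-0.0, 0.07, 0.998], [-1.0, -0.0, -0.0]]
```

{"name": "jog_arm", "arguments": {
  "steps": [
    [[0.15, 0, 0, 0, 0, 0, 2], [0.3, 0, 0, 0, 0, 0, 2], [0.4, 0, 0, 0, 0, 0, 2]]
  ]
}}

```text
t: 6.6
tcp_pos: [473.8, 69.6, 65.1]
tool_rot: [0.517, -0.482, 0.517, 0.482]
force: [-1.0, 1.1, -0.1]
width: 27.8
```

Run:
```python
from go import *
st()
```

```text
t 6.6 p [473.8  69.6  65.1] F [-1.   1.1 -0.1] T [ 0.12  0.15 -0.  ] w 27.8 q [-0.04  0.17  1.9  -0.    1.07 -1.54]
[[0.0, -0.998, 0.07], [-0.0, 0.07, 0.998], [-1.0, -0.0, -0.0]]
```

{"name": "jog_arm", "arguments": {
  "steps": [
    [[0.15, 0, 0, 0, 0, 0, 2], [0.3, 0, 0, 0, 0, 0, 2], [0.3, 0, 0, 0, 0, 0, 2]]
  ]
}}

```text
t: 6.9
tcp_pos: [473.7, 69.6, 61.8]
tool_rot: [0.517, -0.482, 0.517, 0.482]
force: [0.3, 0.1, -0.9]
width: 28.1
```

Run:
```python
from go import *
st()
```

```text
t 6.9 p [473.7  69.6  61.8] F [ 0.3  0.1 -0.9] T [ 0.18 -0.02 -0.02] w 28.1 q [-0.04  0.18  1.9   0.    1.06 -1.54]
[[-0.0, -0.998, 0.07], [0.0, 0.07, 0.998], [-1.0, 0.0, 0.0]]
```

{"name": "jog_arm", "arguments": {
  "steps": [
    [[0.07, 0, 0, 0, 0, 0, 2], [0.14, 0, 0, 0, 0, 0, 2], [0.2, 0, 0, 0, 0, 0, 2]]
  ]
}}

```text
t: 7.2
tcp_pos: [473.9, 69.6, 60.6]
tool_rot: [0.517, -0.482, 0.517, 0.482]
force: [-3.1, 1.1, 8.7]
width: 28.0
```

Run:
```python
from go import *
st();st()
from h import *
c=read_camera("scene");np.savez("scene4.npz",**c)
cv2.imwrite("pics/s4.png",cv2.resize(c["img"][130:215,260:345,::-1],None,fx=7,fy=7,interpolation=cv2.INTER_CUBIC))
```

```text
t 7.2 p [473.9  69.6  60.6] F [-3.1  1.1  8.7] T [ 0.09  0.76 -0.05] w 28.0 q [-0.04  0.18  1.9  -0.    1.06 -1.54]
[[-0.0, -0.998, 0.07], [0.0, 0.07, 0.998], [-1.0, 0.0, -0.0]]
t 7.2 p [473.9  69.6  60.6] F [-3.1  1.1  8.7] T [ 0.09  0.76 -0.05] w 28.0 q [-0.04  0.18  1.9  -0.    1.06 -1.54]
[[-0.0, -0.998, 0.07], [0.0, 0.07, 0.998], [-1.0, 0.0, -0.0]]
```

View pics/s4.png

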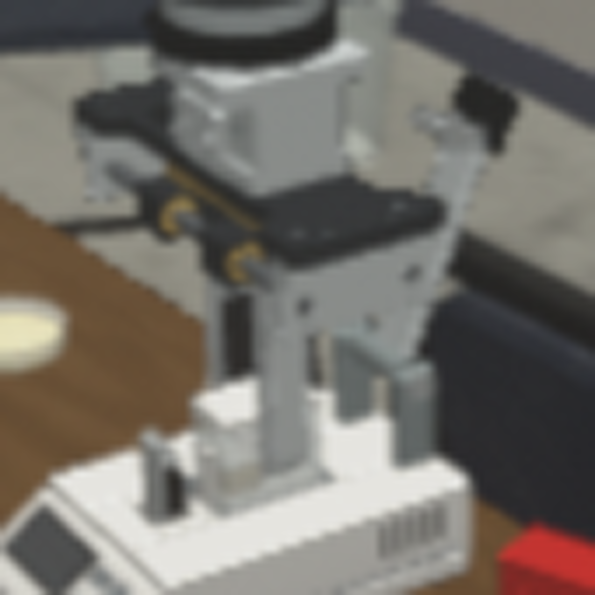

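{"name": "jog_arm", "arguments": {
  "steps": [
    [[0, 0, 0, 0, 0, 0, 4.6], [0, 0, 0, 0, 0, 0, 4.6], [0, 0, 0, 0, 0, 0, 4.6], [-1, 0, 0, 0, 0, 0, 4.6], [-3, 0, 0, 0, 0, 0, 4.6], [-6, 0, 0, 0, 0, 0, 4.6], [-10, 0, 0, 0, 0, 0, 4.6], [-14, 0, 0, 0, 0, 0, 4.6], [-16, 0, 0, 0, 0, 0, 3], [-16, 0, 0, 0, 0, 0, 0]]
  ]
}}

```text
t: 8.25
tcp_pos: [476.8, 69.5, 225.3]
tool_rot: [0.519, -0.485, 0.515, 0.48]
force: [0.4, 1.2, 0.0]
width: 33.5
```

Run:
```python
from go import *
from h import *
st()
c=read_camera("scene");np.savez("scene5.npz",**c)
cv2.imwrite("pics/s5.png",cv2.resize(c["img"][120:215,250:350,::-1],None,fx=6,fy=6,interpolation=cv2.INTER_CUBIC))
P=pts(dict(np.load("top0.npz")));m=(P[...,0]>575)&(P[...,0]<800)&(abs(P[...,1]-70)<150)
for x in range(560,760,20):
    q=P[m&(abs(P[...,0]-x)<10)];print(x,len(q),np.round(q[:,2].max()) if len(q) else None, q[q[:,2].argmax()].round() if len(q) else None)
S=pts(dict(np.load("scene0.npz")));
m=(S[...,0]>530)&(S[...,0]<800)&(abs(S[...,1]-70)<150)&(S[...,2]>-60)&(S[...,2]<400)
for x in range(540,800,20):
    q=S[m&(abs(S[...,0]-x)<10)];print(x,len(q),np.round(q[q[:,2].argmax()]) if len(q) else None)
# clamp angle
m=(S[...,0]>530)&(S[...,0]<620)&(abs(S[...,1]-65)<25)&(S[...,2]>100)
v,u=np.nonzero(m);print(len(v),u.min(),u.max(),v.min(),v.max())
q=S[m];
for z in range(100,225,10):
    k=q[abs(q[:,2]-z)<5]
    if len(k):print(z,k.min(0).round(),k.max(0).round())
```

```text
t 8.25 p [476.8  69.5 225.3] F [0.4 1.2 0. ] T [-0.01  0.03  0.01] w 33.5 q [-0.04 -0.02  1.74 -0.    1.41 -1.54]
[[0.009, -0.998, 0.07], [-0.0, 0.07, 0.998], [-1.0, -0.009, 0.0]]
560 0 None None
580 495 206.0 [587.  55. 206.]
600 89 207.0 [593.  74. 207.]
620 260 103.0 [629.  81. 103.]
640 461 103.0 [638. -71. 103.]
660 183 68.0 [656. -18.  68.]
680 5 -81.0 [683. 195. -81.]
700 30 -100.0 [ 690.  188. -100.]
720 450 -148.0 [ 711.  192. -148.]
740 525 -205.0 [ 735.  190. -205.]
540 298 [550.  54. 131.]
560 206 [557.  54. 195.]
580 169 [585.  51. 201.]
600 1 [591.  82. 199.]
620 352 [628. -46.  96.]
640 1188 [630.  18.  96.]
660 397 [651. -34.  56.]
680 0 None
700 0 None
720 0 None
740 0 None
760 0 None
780 0 None
304 314 333 140 178
100 [538.  49. 100.] [542.  79. 104.]
110 [539.  51. 105.] [550.  79. 114.]
120 [543.  51. 115.] [552.  79. 124.]
130 [548.  52. 125.] [557.  76. 135.]
140 [551.  52. 135.] [561.  77. 145.]
150 [553.  50. 146.] [568.  76. 155.]
160 [558.  51. 155.] [572.  78. 165.]
170 [564.  50. 165.] [574.  79. 175.]
180 [559.  44. 176.] [580.  75. 185.]
190 [552.  44. 185.] [588.  82. 195.]
200 [557.  43. 195.] [591.  82. 201.]
```

View pics/s5.png

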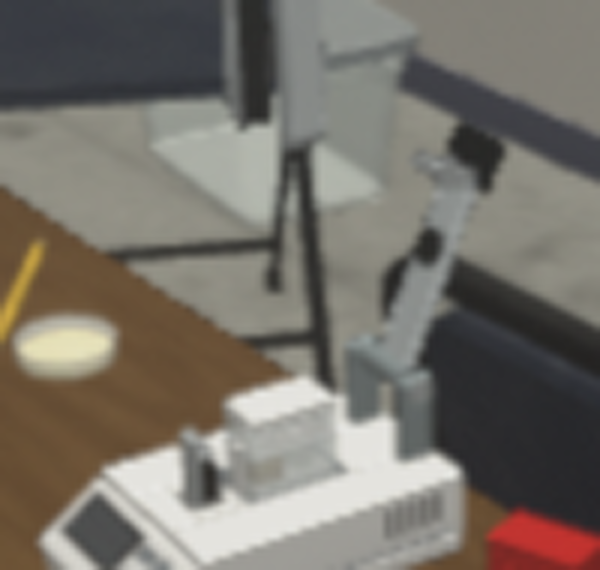

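{"name": "jog_arm", "arguments": {
  "steps": [
    [[-2.5, 0, 0, 0, 0, 0, 0], [-2.5, -3, 0, 0, -0.009, 0, 0], [-2.5, -7, 0, 0, -0.009, 0, 0], [-2.5, -11, 0, 0, -0.009, 0, 0], [-2.5, -13.7, 0, 0, -0.009, 0, 0], [-2.5, -13.7, 0, 0, -0.009, 0, 0], [-2.5, -13.7, 0, 0, -0.009, 0, 0]]
  ]
}}

```text
t: 9.0
tcp_pos: [610.1, 60.0, 245.3]
tool_rot: [0.519, -0.48, 0.515, 0.485]
force: [0.7, 0.0, 0.0]
width: 0.6
```

Run:
```python
from go import *
st();rel((611,60,187),down(-.07))
```

```text
t 9.0 p [610.1  60.  245.3] F [0.7 0.  0. ] T [0.02 0.06 0.  ] w 0.6 q [-0.05  0.26  1.39  0.01  1.49 -1.55]
[[-0.001, -0.998, 0.07], [0.009, 0.07, 0.998], [-1.0, 0.001, 0.009]]
row [ 5.83 -0.1  -0.05] [ 0.     0.009 -0.001] deg 0.5
```

{"name": "jog_arm", "arguments": {
  "steps": [
    [[2, -0.2, -0.05, 0, 0.009, 0, 0], [4, -0.2, -0.05, 0, 0.009, 0, 0], [5.5, -0.2, -0.05, 0, 0.009, 0, 0], [5.8, -0.2, -0.05, 0, 0.009, 0, 0], [5.8, -0.2, -0.05, 0, 0.009, 0, 0]]
  ]
}}

```text
t: 9.5
tcp_pos: [610.9, 60.0, 186.8]
tool_rot: [0.516, -0.481, 0.518, 0.483]
force: [0.6, 0.1, 0.7]
width: 0.4
```

Run:
```python
from go import *
from h import *
st()
c=read_camera("scene")
cv2.imwrite("pics/s6.png",cv2.resize(c["img"][100:215,250:360,::-1],None,fx=5,fy=5,interpolation=cv2.INTER_CUBIC))
```

```text
t 9.5 p [610.9  60.  186.8] F [0.6 0.1 0.7] T [ 0.05 -0.05  0.02] w 0.4 q [-0.04  0.3   1.46  0.    1.38 -1.54]
[[-0.003, -0.998, 0.07], [0.0, 0.07, 0.998], [-1.0, 0.003, -0.0]]
```

View pics/s6.png

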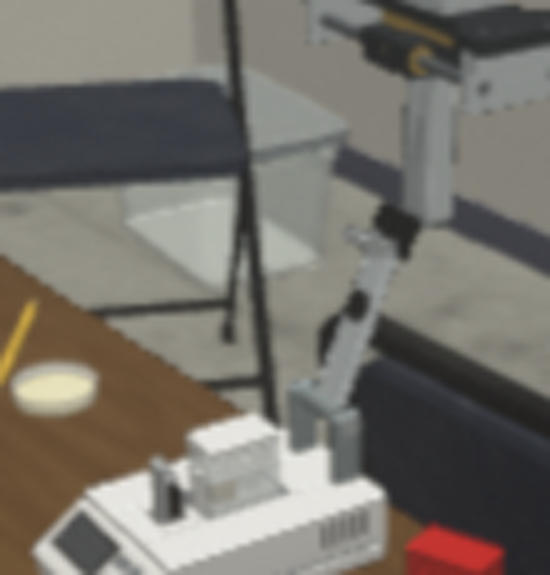

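Run:
```python
from go import *
s=st();p=s["tcp_pos"];ex=np.array([np.cos(-.07),np.sin(-.07)]);C=np.array([472.7,69.4])
rx=(p[:2]-C)@ex-65; print("rel hinge x",rx,"y",(p[:2]-C)@[-ex[1],ex[0]])
for th in(1.9,1.8,1.7,1.57,1.45,1.3,1.15,1.0,.85,.7,.55,.4,.3,.2,.15):
    c,sn=np.cos(th),np.sin(th);r=127 if th>1.6 else 115
    x=-r*c+8*sn+8;z=88+115*sn+8*c if th<=1.6 else 190+ (1.9-th)*40
    print(th,"tcp x,z",round(x,1),round(z,1),"row dx %.2f dy %.2f"%(-(z-p[2])/10,-(x-rx)/10))
```

```text
t 9.55 p [611.8  60.  187.9] F [ 0.4  0.1 -0.4] T [-0.01 -0.01 -0.02] w 0.5 q [-0.04  0.3   1.46  0.    1.38 -1.54]
[[-0.001, -0.998, 0.07], [0.0, 0.07, 0.998], [-1.0, 0.001, 0.0]]
rel hinge x 74.46045530768183 y 0.3134968615184522
1.9 tcp x,z 56.6 190.0 row dx -0.21 dy 1.78
1.8 tcp x,z 44.6 194.0 row dx -0.61 dy 2.98
1.7 tcp x,z 32.3 198.0 row dx -1.01 dy 4.22
1.57 tcp x,z 15.9 203.0 row dx -1.52 dy 5.86
1.45 tcp x,z 2.1 203.1 row dx -1.53 dy 7.24
1.3 tcp x,z -15.1 200.9 row dx -1.31 dy 8.95
1.15 tcp x,z -31.7 196.2 row dx -0.84 dy 10.61
1.0 tcp x,z -47.4 189.1 row dx -0.12 dy 12.19
0.85 tcp x,z -61.9 179.7 row dx 0.82 dy 13.63
0.7 tcp x,z -74.8 168.2 row dx 1.97 dy 14.93
0.55 tcp x,z -85.9 154.9 row dx 3.29 dy 16.03
0.4 tcp x,z -94.8 140.2 row dx 4.77 dy 16.93
0.3 tcp x,z -99.5 129.6 row dx 5.82 dy 17.40
0.2 tcp x,z -103.1 118.7 row dx 6.92 dy 17.76
0.15 tcp x,z -104.5 113.1 row dx 7.48 dy 17.90
```

{"name": "jog_arm", "arguments": {
  "steps": [
    [[0, 0.9, 0, 0, 0, 0, 0], [-0.2, 1.8, 0, 0, 0, 0, 0], [-0.4, 2.4, 0, 0, 0, 0, 0], [-0.6, 3.0, 0, 0, 0, 0, 0], [-0.8, 3.6, 0, 0, 0, 0, 0], [-1.0, 4.2, 0, 0, 0, 0, 0], [-1.2, 5.0, 0, 0, 0, 0, 0], [-1.5, 5.8, 0, 0, 0, 0, 0], [-1.5, 6.5, 0, 0, 0, 0, 0], [-1.5, 7.2, 0, 0, 0, 0, 0]]
  ]
}}

```text
t: 10.55
tcp_pos: [539.5, 65.0, 203.0]
tool_rot: [0.517, -0.482, 0.517, 0.482]
force: [0.4, -0.2, -0.9]
width: 0.8
```

Run:
```python
from go import *
from h import *
st()
c=read_camera("scene")
cv2.imwrite("pics/s7.png",cv2.resize(c["img"][100:215,250:360,::-1],None,fx=5,fy=5,interpolation=cv2.INTER_CUBIC))
s=st();p=s["tcp_pos"];ex=np.array([np.cos(-.07),np.sin(-.07)]);C=np.array([472.7,69.4])
rx=(p[:2]-C)@ex-65; print("rel hinge x",rx,"y",(p[:2]-C)@[-ex[1],ex[0]])
for th in(1.45,1.3,1.15,1.0,.85,.7,.55,.4,.3,.2,.15):
    c,sn=np.cos(th),np.sin(th);r=127 if th>1.6 else 115
    x=-r*c+8*sn+8;z=88+115*sn+8*c
    print(th,"tcp x,z",round(x,1),round(z,1),"row dx %.2f dy %.2f"%(-(z-p[2])/10,-(x-rx)/10))
```

```text
t 10.55 p [539.5  65.  203. ] F [ 0.4 -0.2 -0.9] T [ 0.01 -0.15 -0.01] w 0.8 q [-0.04  0.14  1.62  0.    1.38 -1.54]
[[-0.001, -0.998, 0.07], [0.0, 0.07, 0.998], [-1.0, 0.001, 0.0]]
t 10.6 p [538.4  65.2 202.8] F [-0.6 -0.9 -0.2] T [-0.07 -0.05 -0.02] w 0.8 q [-0.04  0.14  1.62  0.    1.38 -1.54]
[[-0.002, -0.998, 0.07], [0.0, 0.07, 0.998], [-1.0, 0.002, -0.0]]
rel hinge x 0.8160199478137713 y 0.38448601782583625
1.45 tcp x,z 2.1 203.1 row dx -0.03 dy -0.13
1.3 tcp x,z -15.1 200.9 row dx 0.19 dy 1.59
1.15 tcp x,z -31.7 196.2 row dx 0.66 dy 3.25
1.0 tcp x,z -47.4 189.1 row dx 1.37 dy 4.82
0.85 tcp x,z -61.9 179.7 row dx 2.32 dy 6.27
0.7 tcp x,z -74.8 168.2 row dx 3.46 dy 7.56
0.55 tcp x,z -85.9 154.9 row dx 4.79 dy 8.67
0.4 tcp x,z -94.8 140.2 row dx 6.27 dy 9.56
0.3 tcp x,z -99.5 129.6 row dx 7.32 dy 10.03
0.2 tcp x,z -103.1 118.7 row dx 8.42 dy 10.39
0.15 tcp x,z -104.5 113.1 row dx 8.97 dy 10.53
```

View pics/s7.png

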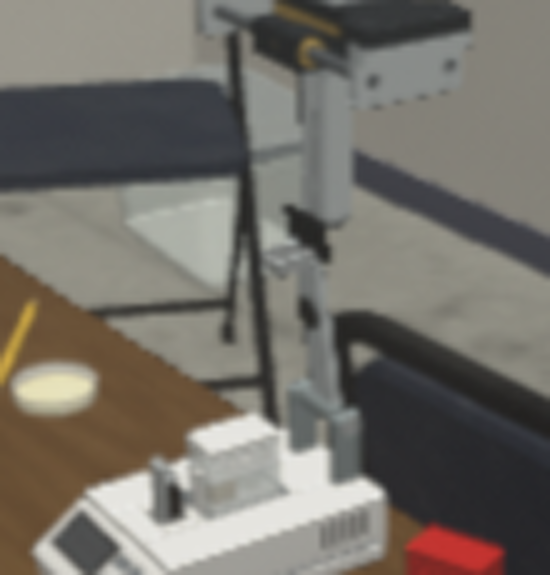

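The clamp is just past upright and the finger is behind its plate. I'll continue along the arc.

{"name": "jog_arm", "arguments": {
  "steps": [
    [[0.1, 0.8, 0, 0, 0, 0, 0], [0.2, 1.6, 0, 0, 0, 0, 0], [0.4, 2.4, 0, 0, 0, 0, 0], [0.65, 3.2, 0, 0, 0, 0, 0], [1.0, 4.0, 0, 0, 0, 0, 0], [1.35, 4.8, 0, 0, 0, 0, 0], [1.8, 5.5, 0, 0, 0, 0, 0], [2.3, 6.2, 0, 0, 0, 0, 0], [2.85, 6.9, 0, 0, 0, 0, 0], [3.4, 7.5, 0, 0, 0, 0, 0]]
  ]
}}

```text
t: 11.6
tcp_pos: [462.8, 70.5, 168.4]
tool_rot: [0.517, -0.482, 0.518, 0.483]
force: [0.9, -0.4, 0.5]
width: 0.4
```

Run:
```python
from go import *
from h import *
st()
c=read_camera("scene")
cv2.imwrite("pics/s8.png",cv2.resize(c["img"][100:215,250:360,::-1],None,fx=5,fy=5,interpolation=cv2.INTER_CUBIC))
s=st();p=s["tcp_pos"];ex=np.array([np.cos(-.07),np.sin(-.07)]);C=np.array([472.7,69.4])
rx=(p[:2]-C)@ex-65; print("rel hinge x",rx,"y",(p[:2]-C)@[-ex[1],ex[0]])
for th in(.7,.55,.4,.3,.2,.15):
    c,sn=np.cos(th),np.sin(th);r=127 if th>1.6 else 115
    x=-r*c+8*sn+8;z=88+115*sn+8*c
    print(th,"tcp x,z",round(x,1),round(z,1),"row dx %.2f dy %.2f"%(-(z-p[2])/10,-(x-rx)/10))
```

```text
t 11.6 p [462.8  70.5 168.4] F [ 0.9 -0.4  0.5] T [ 0.08 -0.11  0.  ] w 0.4 q [-0.03  0.01  1.83  0.    1.3  -1.54]
[[-0.002, -0.998, 0.07], [0.0, 0.07, 0.998], [-1.0, 0.002, -0.0]]
t 11.65 p [461.2  70.6 167.3] F [-0.7 -1.  -1.1] T [-0.02 -0.07  0.02] w 0.2 q [-0.03  0.01  1.84  0.    1.3  -1.54]
[[-0.005, -0.998, 0.069], [0.0, 0.069, 0.998], [-1.0, 0.005, -0.0]]
rel hinge x -76.58942006795482 y 0.36182090410083756
0.7 tcp x,z -74.8 168.2 row dx -0.09 dy -0.18
0.55 tcp x,z -85.9 154.9 row dx 1.24 dy 0.93
0.4 tcp x,z -94.8 140.2 row dx 2.71 dy 1.82
0.3 tcp x,z -99.5 129.6 row dx 3.77 dy 2.29
0.2 tcp x,z -103.1 118.7 row dx 4.86 dy 2.65
0.15 tcp x,z -104.5 113.1 row dx 5.42 dy 2.79
```

View pics/s8.png

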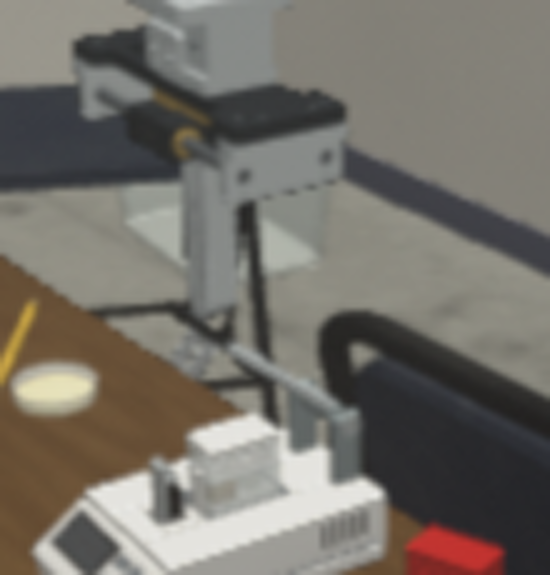

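{"name": "jog_arm", "arguments": {
  "steps": [
    [[0.5, 0.4, 0, 0, 0, 0, 0], [1.1, 0.85, 0, 0, 0, 0, 0], [1.8, 1.35, 0, 0, 0, 0, 0], [2.5, 1.8, 0, 0, 0, 0, 0], [3.1, 2.1, 0, 0, 0, 0, 0], [3.7, 2.35, 0, 0, 0, 0, 0], [4.2, 2.55, 0, 0, 0, 0, 0], [4.6, 2.7, 0, 0, 0, 0, 0], [4.9, 2.8, 0, 0, 0, 0, 0]]
  ]
}}

```text
t: 12.55
tcp_pos: [432.8, 72.5, 118.1]
tool_rot: [0.516, -0.481, 0.518, 0.484]
force: [-0.1, 0.2, -0.1]
width: 0.7
```

```bash
cat > cl.py <<'E'
from go import *
from h import *
import sys
s=st()
if len(sys.argv)>1:
    c=read_camera("scene");np.savez(sys.argv[1]+".npz",**c)
    cv2.imwrite("pics/%s.png"%sys.argv[1],cv2.resize(c["img"][130:215,255:340,::-1],None,fx=7,fy=7,interpolation=cv2.INTER_CUBIC))
p=s["tcp_pos"];ex=np.array([np.cos(-.07),np.sin(-.07)]);C=np.array([472.7,69.4])
rx=(p[:2]-C)@ex-65
r=-rx+8;print("rel hinge x %.1f"%rx,"theta(front corner) %.3f"%min(((abs(88+ (r+8*np.sin(t))/np.cos(t)*np.sin(t)+8*np.cos(t)-p[2])),t) for t in np.arange(-.1,.6,.001))[1])
E
python3 cl.py s9
```

```text
t 12.55 p [432.8  72.5 118.1] F [-0.1  0.2 -0.1] T [ 0.01 -0.04  0.03] w 0.7 q [-0.03  0.01  1.95  0.    1.18 -1.53]
[[-0.006, -0.998, 0.069], [0.0, 0.069, 0.998], [-1.0, 0.006, -0.0]]
rel hinge x -105.0 theta(front corner) 0.192
```

View pics/s9.png

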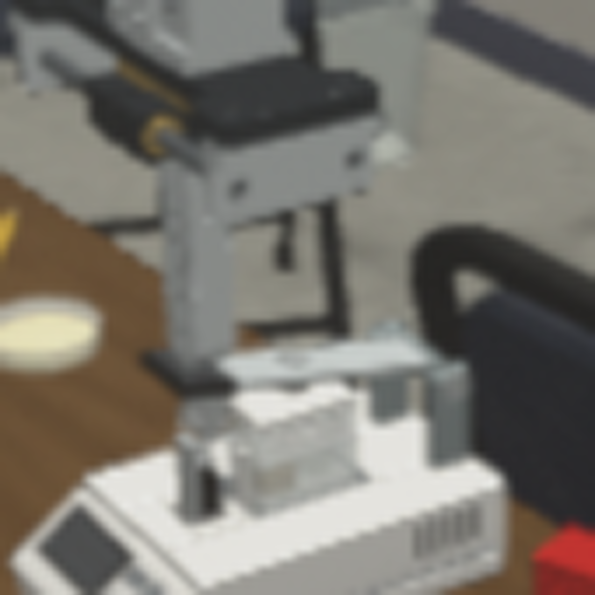

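{"name": "jog_arm", "arguments": {
  "steps": [
    [[0.2, 0.1, 0, 0, 0, 0, 0], [0.4, 0.2, 0, 0, 0, 0, 0], [0.6, 0.3, 0, 0, 0, 0, 0], [0.8, 0.3, 0, 0, 0, 0, 0], [0.8, 0.3, 0, 0, 0, 0, 0]]
  ]
}}

```text
t: 13.1
tcp_pos: [430.3, 72.7, 110.4]
tool_rot: [0.516, -0.481, 0.518, 0.483]
force: [0.8, -1.1, 3.7]
width: 0.5
```

```bash
python3 cl.py
```

```text
t 13.1 p [430.3  72.7 110.4] F [ 0.8 -1.1  3.7] T [-0.02 -0.35  0.02] w 0.5 q [-0.03  0.02  1.96 -0.    1.17 -1.53]
[[-0.004, -0.998, 0.069], [0.0, 0.069, 0.998], [-1.0, 0.004, -0.0]]
rel hinge x -107.5 theta(front corner) 0.124
```

{"name": "jog_arm", "arguments": {
  "steps": [
    [[0.1, 0, 0, 0, 0, 0, 0], [0.2, 0, 0, 0, 0, 0, 0], [0.3, 0, 0, 0, 0, 0, 0], [0.4, 0, 0, 0, 0, 0, 0]]
  ]
}}

```text
t: 13.5
tcp_pos: [429.9, 72.7, 106.9]
tool_rot: [0.516, -0.481, 0.518, 0.484]
force: [-1.6, 0.4, 9.1]
width: 0.5
```

```bash
python3 cl.py
```

```text
t 13.5 p [429.9  72.7 106.9] F [-1.6  0.4  9.1] T [ 0.01  0.42 -0.02] w 0.5 q [-0.03  0.02  1.96 -0.    1.16 -1.53]
[[-0.006, -0.998, 0.069], [0.0, 0.069, 0.998], [-1.0, 0.006, -0.0]]
rel hinge x -108.0 theta(front corner) 0.094
```

{"name": "jog_arm", "arguments": {
  "steps": [
    [[0.12, 0, 0, 0, 0, 0, 0], [0.24, 0, 0, 0, 0, 0, 0], [0.36, 0, 0, 0, 0, 0, 0], [0.36, 0, 0, 0, 0, 0, 0]]
  ]
}}

```text
t: 13.9
tcp_pos: [429.3, 72.8, 103.4]
tool_rot: [0.515, -0.481, 0.519, 0.484]
force: [-0.5, 0.6, 4.9]
width: 0.7
```

```bash
python3 cl.py
```

```text
t 13.9 p [429.3  72.8 103.4] F [-0.5  0.6  4.9] T [-0.    0.17  0.01] w 0.7 q [-0.03  0.03  1.97 -0.    1.15 -1.53]
[[-0.007, -0.998, 0.069], [0.0, 0.069, 0.998], [-1.0, 0.007, -0.0]]
rel hinge x -108.5 theta(front corner) 0.063
```

{"name": "jog_arm", "arguments": {
  "steps": [
    [[0.1, 0, 0, 0, 0, 0, 0], [0.2, 0, 0, 0, 0, 0, 0], [0.2, 0, 0, 0, 0, 0, 0]]
  ]
}}

```text
t: 14.2
tcp_pos: [429.1, 72.8, 101.4]
tool_rot: [0.515, -0.481, 0.519, 0.484]
force: [-0.7, -0.7, 4.6]
width: 0.5
```

{"name": "jog_arm", "arguments": {
  "steps": [
    [[0.08, 0, 0, 0, 0, 0, 0], [0.16, 0, 0, 0, 0, 0, 0], [0.16, 0, 0, 0, 0, 0, 0]]
  ]
}}

```text
t: 14.5
tcp_pos: [428.9, 72.8, 99.7]
tool_rot: [0.515, -0.48, 0.519, 0.484]
force: [-1.0, 0.2, 4.7]
width: 0.3
```

{"name": "jog_arm", "arguments": {
  "steps": [
    [[0.06, 0, 0, 0, 0, 0, 0], [0.12, 0, 0, 0, 0, 0, 0], [0.12, 0, 0, 0, 0, 0, 0]]
  ]
}}

```text
t: 14.8
tcp_pos: [428.8, 72.8, 98.7]
tool_rot: [0.515, -0.48, 0.519, 0.484]
force: [-0.7, -0.4, 5.2]
width: 0.2
```

{"name": "jog_arm", "arguments": {
  "steps": [
    [[0.06, 0, 0, 0, 0, 0, 0], [0.12, 0, 0, 0, 0, 0, 0], [0.12, 0, 0, 0, 0, 0, 0]]
  ]
}}

```text
t: 15.1
tcp_pos: [428.9, 72.8, 98.5]
tool_rot: [0.515, -0.48, 0.519, 0.485]
force: [-3.2, -0.9, 11.3]
width: 0.7
```

```bash
python3 cl.py a1
```

```text
t 15.1 p [428.9  72.8  98.5] F [-3.2 -0.9 11.3] T [-0.02  0.69  0.01] w 0.7 q [-0.03  0.04  1.97 -0.    1.14 -1.53]
[[-0.009, -0.998, 0.069], [0.0, 0.069, 0.998], [-1.0, 0.009, -0.0]]
rel hinge x -109.0 theta(front corner) 0.021
```

{"name": "jog_arm", "arguments": {
  "steps": [
    [[0.06, 0, 0, 0, 0, 0, 0], [0.1, 0, 0, 0, 0, 0, 0], [0.1, 0, 0, 0, 0, 0, 0]]
  ]
}}

```text
t: 15.45
tcp_pos: [428.9, 72.8, 98.5]
tool_rot: [0.515, -0.48, 0.519, 0.485]
force: [-2.6, 0.5, 11.4]
width: 0.7
```

```bash
python3 cl.py a2
```

```text
t 15.45 p [428.9  72.8  98.5] F [-2.6  0.5 11.4] T [-0.02  0.7   0.03] w 0.7 q [-0.03  0.04  1.97 -0.    1.14 -1.53]
[[-0.009, -0.998, 0.069], [0.0, 0.069, 0.998], [-1.0, 0.009, -0.001]]
rel hinge x -108.9 theta(front corner) 0.022
```

View pics/a2.png

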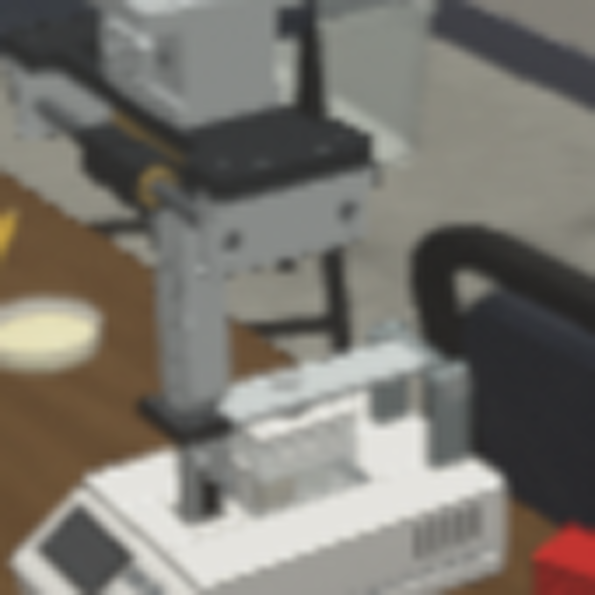

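{"name": "jog_arm", "arguments": {
  "steps": [
    [[-0.1, 0, 0, 0, 0, 0, 0], [-0.2, 0, 0, 0, 0, 0, 0], [-0.2, 0, 0, 0, 0, 0, 0], [-0.2, 0, 0, 0, 0, 0, 0]]
  ]
}}

```text
t: 15.9
tcp_pos: [428.3, 72.9, 99.9]
tool_rot: [0.514, -0.48, 0.52, 0.485]
force: [0.8, 0.3, 0.9]
width: 0.4
```

```bash
python3 cl.py a3
```

```text
t 15.9 p [428.3  72.9  99.9] F [0.8 0.3 0.9] T [0.04 0.05 0.08] w 0.4 q [-0.03  0.03  1.97 -0.    1.15 -1.53]
[[-0.01, -0.998, 0.069], [0.0, 0.069, 0.998], [-1.0, 0.01, -0.001]]
rel hinge x -109.5 theta(front corner) 0.033
```

View pics/a3.png

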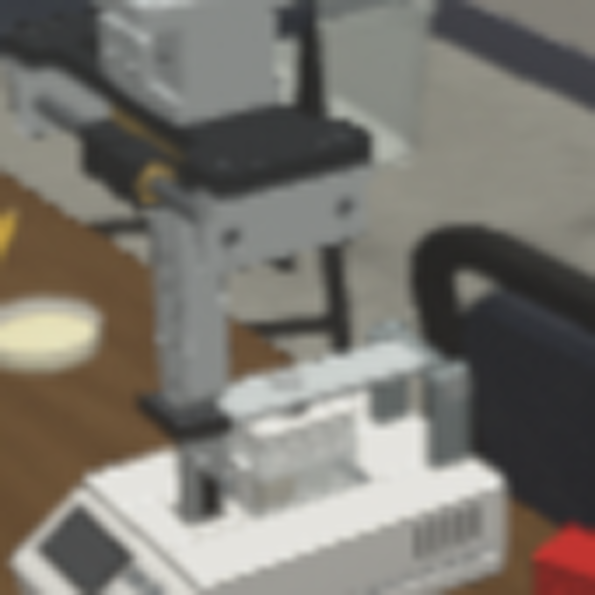

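The force fell to about zero after 1.4 mm of lift, so the clamp isn't following the finger and the catch has snapped. I'll back off fully and check.

{"name": "jog_arm", "arguments": {
  "steps": [
    [[-0.5, 0, 0, 0, 0, 0, 0], [-2, 0, 0, 0, 0, 0, 0], [-4, 0, 0, 0, 0, 0, 0], [-7, 0, 0, 0, 0, 0, 0], [-10, 0, 0, 0, 0, 0, 0], [-13, 3, 0, 0, 0, 0, 0], [-13, 6, 0, 0, 0, 0, 0], [-13, 6, 0, 0, 0, 0, 0]]
  ]
}}

```text
t: 16.75
tcp_pos: [367.9, 77.3, 231.4]
tool_rot: [0.515, -0.48, 0.519, 0.485]
force: [-0.3, -0.3, 0.4]
width: 0.4
```

```bash
python3 cl.py a4
python3 - <<'E'
from h import *
P=pts(dict(np.load("a4.npz")));C=np.array([472.7,69.4]);ex=np.array([.9976,-.0699]);ey=np.array([.0699,.9976])
d=P[...,:2]-C;x=d@ex;y=d@ey
for a in range(-60,60,8):
    k=P[(abs(x-a)<4)&(abs(y)<12)&(P[...,2]>85)&(P[...,2]<140)]
    print(a,len(k),np.percentile(k[:,2],[50,90]).round(1) if len(k) else None)
E
```

```text
t 16.75 p [367.9  77.3 231.4] F [-0.3 -0.3  0.4] T [-0.   -0.02 -0.  ] w 0.4 q [-0.02 -0.26  1.94 -0.    1.47 -1.53]
[[-0.009, -0.998, 0.068], [0.0, 0.068, 0.998], [-1.0, 0.009, -0.0]]
rel hinge x -170.1 theta(front corner) 0.599
-60 12 [98.3 99.6]
-52 12 [98.5 99.6]
-44 12 [97.3 99.1]
-36 13 [95.4 96.2]
-28 11 [95.4 96.8]
-20 15 [95.1 96.6]
-12 17 [94.6 96.2]
-4 14 [94.4 96.6]
4 11 [94.1 95.7]
12 14 [93.4 94.4]
20 14 [93.5 95.5]
28 16 [93.2 95.2]
36 12 [93.6 94.9]
44 11 [92.8 94. ]
52 14 [92.4 94.2]
```

View pics/a4.png

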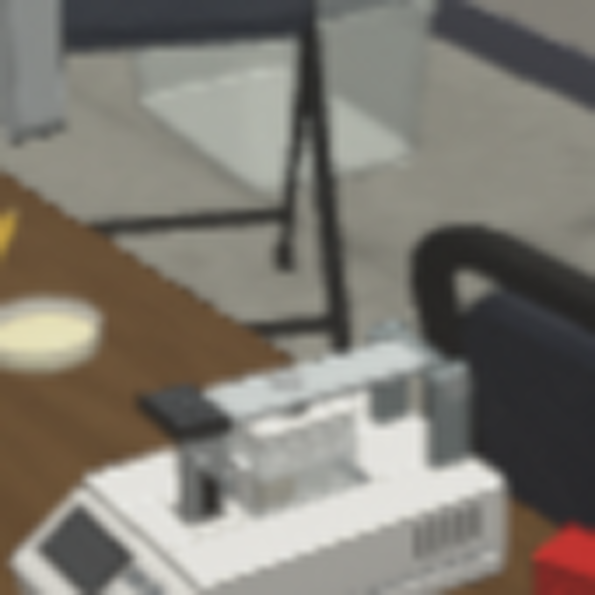

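The clamp stays down by itself. Its plate face is at about 98.5 mm (θ about 0.02–0.03, well below the 0.08 spring-up angle), and the robot is clear.

```bash
python3 -c "
from plant import *
print(finish_job())"
```

```text
the job is handed in; nothing more can be done
None
```

The cartridge is in the reader with its rib in the slot, and the clamp is caught over it and stays down by itself. I handed the job in at about 17 s.

- **Loading:** I set the cartridge in until the port block pushed back with about 9 N, at the height expected for a cartridge just set in. Then I let go.
- **Closing the clamp:** I swung it over with the shut fingers and pressed the finger plate down in small steps at about 4–9 N. At about 0.02 rad it met a hard stop at 11.4 N, and I stopped there.
- **Last checks:** The force fell to about 1 N after a 1.4 mm lift, so the clamp was not springing back. With the robot clear, the scene camera's depth still showed the plate at about 98.5 mm (0.02–0.03 rad). No check failed or disagreed.
- **Not measured directly:** I took the snap from the hard stop and the vanished force. I did not measure the cartridge's final height, because the clamp covers it.

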